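# Swap the boot flash module wedged between two expansion cards

### The job

The boot flash module with the red label has failed and sits on the motherboard between the graphics card and the network card, half under the graphics card. Stand both cards upright in the card caddy (graphics card in the wide bay, network card in the narrow one), put the failed module flat in the red tray, plug the green-labelled spare fully onto the same header, and only then plug both cards fully home and upright in the slots they came from. Never let a card fall over, and leave the mug where it stands.

Things in the scene. Friction and masses are not known exactly. Their poses are not given: they have to be found in the camera images.
- graphics_slot: Long black graphics slot (98 mm) of the fixed motherboard. Origin: middle of the slot floor; x along the slot, -x to the bracket ledge, +y to the CPU cooler (top 46 mm above slot floor), z up. 10 mm deep, 5.5 mm wide, mouth flared to 11 mm, 5 mm play each end. Card home: graphics card origin at (0, -13.5, 0) mm here, axes parallel; plug in the slot, bracket foot on the ledge.
- network_slot: Short black network slot (48 mm) of the same motherboard, parallel to the long one, 61 mm to its -y. Origin: slot floor, its middle; axes as the graphics slot. 10 mm deep, 5.5 mm wide, mouth flared to 11 mm, 5 mm play at each end. Card home: network card origin at (0, -5.5, 0) mm here, axes parallel; plug in the slot, bracket foot on the ledge (ledge top level with slot floor).
- module_header: Module header on the motherboard between the slots: two cream tapered posts 10 mm tall on a light pad 46 x 34 mm. Origin: middle of the pad's top, level with the slot floors; x parallel to the slots. Plugged module: its origin at this origin, long side along x, either way round. Flat board for 40 mm on either side in x; slot sides 31 mm (+y) and 18 mm (-y) from the middle.
- graphics_card: Graphics card on edge: 172 mm long (x), 32 thick (y), 104 tall, 0.35 kg; black cooler with fans to -y, fins and red stripe on top, steel bracket at -x. Origin: mid length and thickness, at its lowest edge, z up. Grip across y on y = +-16 mm, z 28 to 100 mm, near mid length. Plug 88 x 3 mm at y = +13.5 mm, down to z = 0; rest above z = 11.5 mm. Stands on plug and bracket foot. Starts slotted.
- network_card: Network card on edge: 121 mm long (x), 98 mm tall, 0.14 kg; green board to +y, finned silver heatsink to -y, 18 mm wide steel bracket at -x. Origin: mid length and thickness, at its lowest edge, z up. Grip across its 14 mm (y), z 30 to 94 mm, near mid length. Plug 38 x 3 mm at y = +5.5 mm, down to z = 0. Stands on plug and bracket foot. Starts in its slot, 30 mm gap to the graphics card.
- failed_module: Failed boot module: black block 40 x 28 x 18 mm (x, y, z), 40 g, red label with two white stripes on top. Origin: centre of the underside. Hollow below (pocket 30 x 18 mm, 12 mm deep), it drops over the header posts with 2 mm play and lifts straight off freely. Starts on the header, half under the graphics card, so that no gripper gets at it while the cards stand there.
- spare_module: Spare boot module: white block of the same shape (40 x 28 x 18 mm, 40 g, hollow below, origin at the centre of the underside), green label with two white stripes on top. Starts in a blue tray of the same shape as the red one, beside it.
- card_caddy: Card caddy: dark grey open box 208 (x) x 114 (y) mm, fixed. Origin: on the desk under its middle. Two bays along x, 200 mm long: the wide one for the graphics card, 50 mm, centred at y = +28 mm; the narrow one for the network card, 32 mm, centred at y = -37 mm. Floor 4 mm thick, long walls 48 mm high, end walls 36 mm. A card parks at the bay's middle, along x, either way round.
- red_tray: Red tray for failed parts: 84 (x) x 74 (y) mm outside, walls 3 mm thick and 10 mm high, floor 3 mm thick, on a 2 mm mat, fixed. Origin: centre of its underside, 2 mm above the desk. Empty at the start.
- mug: Blue mug, 69 mm across without its handle, 92 mm tall, a bystander behind the board. Origin: centre of the underside.

How it is judged (in metres and radians):
On the way, in this order (a step that is already met when the one before it is completed fails the run):
1. both cards stand upright in their bays of the caddy, the failed module still on the board (x of graphics_card in the frame of card_caddy between -0.02 and 0.02 m and y of graphics_card in the frame of card_caddy between 0.014 and 0.042 m and z of each of graphics_card, network_card in the frame of card_caddy below 0.01 m and angle between each of graphics_card, network_card's own z axis and vertical below 0.35 rad and x of network_card in the frame of card_caddy between -0.045 and 0.045 m and y of network_card in the frame of card_caddy between -0.049 and -0.025 m and horizontal distance between failed_module and module_header below 0.02 m), for 0.2 s.
2. the failed module lies flat in the red tray, both cards still parked (horizontal distance between failed_module and red_tray below 0.03 m and z of failed_module in the frame of red_tray below 0.008 m and angle between failed_module's own z axis and vertical below 0.15 rad and x of graphics_card in the frame of card_caddy between -0.02 and 0.02 m and y of graphics_card in the frame of card_caddy between 0.014 and 0.042 m and z of each of graphics_card, network_card in the frame of card_caddy below 0.01 m and angle between each of graphics_card, network_card's own z axis and vertical below 0.35 rad and x of network_card in the frame of card_caddy between -0.045 and 0.045 m and y of network_card in the frame of card_caddy between -0.049 and -0.025 m), for 0.2 s.
3. the spare module is fully plugged onto the header, both cards still parked (x of spare_module in the frame of module_header between -0.006 and 0.006 m and y of spare_module in the frame of module_header between -0.006 and 0.006 m and z of spare_module in the frame of module_header between -0.003 and 0.003 m and angle between spare_module's own z axis and vertical below 0.12 rad and angle between the x axis of spare_module and the x axis of module_header, either way round below 0.25 rad and x of graphics_card in the frame of card_caddy between -0.02 and 0.02 m and y of graphics_card in the frame of card_caddy between 0.014 and 0.042 m and z of each of graphics_card, network_card in the frame of card_caddy below 0.01 m and angle between each of graphics_card, network_card's own z axis and vertical below 0.35 rad and x of network_card in the frame of card_caddy between -0.045 and 0.045 m and y of network_card in the frame of card_caddy between -0.049 and -0.025 m), for 0.2 s.
At the end, for the whole second after the job is handed in: Both cards home in their own slots (3 mm in height, 8 mm along, 6 mm across, upright to 0.12 rad, in line to 0.1 rad); spare seated on the header (6 mm, 3 mm in height, in line to 0.25 rad); failed module flat in the red tray within 30 mm of its middle; all released and at rest (x of graphics_card in the frame of graphics_slot between -0.008 and 0.008 m and y of graphics_card in the frame of graphics_slot between -0.0195 and -0.0075 m and z of graphics_card in the frame of graphics_slot between -0.003 and 0.003 m and angle between each of graphics_card, network_card, spare_module's own z axis and vertical below 0.12 rad and angle between the x axis of graphics_card and the x axis of graphics_slot, either way round below 0.1 rad and x of network_card in the frame of network_slot between -0.008 and 0.008 m and y of network_card in the frame of network_slot between -0.0115 and 0.0005 m and z of network_card in the frame of network_slot between -0.003 and 0.003 m and angle between the x axis of network_card and the x axis of network_slot, either way round below 0.1 rad and x of spare_module in the frame of module_header between -0.006 and 0.006 m and y of spare_module in the frame of module_header between -0.006 and 0.006 m and z of spare_module in the frame of module_header between -0.003 and 0.003 m and angle between the x axis of spare_module and the x axis of module_header, either way round below 0.25 rad and horizontal distance between failed_module and red_tray below 0.03 m and z of failed_module in the frame of red_tray below 0.008 m and angle between failed_module's own z axis and vertical below 0.15 rad and linear speed of each of graphics_card, network_card, failed_module, spare_module below 0.03 m/s and angular speed of each of graphics_card, network_card, failed_module, spare_module below 0.6 rad/s); the robot touches nothing.
It fails at once if a card falls over (angle between any of graphics_card, network_card's own z axis and vertical above 0.7 rad).
It fails at once if the mug is disturbed (distance of mug from where it was at the start of the episode above 0.025 m or angle between mug's own z axis and vertical above 0.5 rad).
It also fails if it takes over 133 s, if anything falls off the work surface, if the arm or the gripper's body presses on something with over 40 N, if the wrist force passes 120 N, or if a joint passes its speed limit or range.

### The arm

A 6-joint arm with a two-finger parallel gripper is mounted at the origin on a cart in front of the work surface, level with it; the furniture and walls round the work are solid. World frame = base frame: x ahead of the robot, y to its left, z up, the work surface at z = 0. Lengths are in mm, angles in rad, forces in N, time in s.
With the tool pointing down it reaches from about 275 to 825 mm from the base axis. Payload 5.2 kg.
Tool frame: the origin (TCP) lies at the very end of the fingers, on their centre line; the grasp point (between the pads) lies 19 mm behind it; z points along the fingers, y is the line along which they close (so a half turn about z gives the same grasp; the last joint's range is limited). The gripper opens to 93 mm and grips with 3 to 60 N. Pads are 15 mm wide; open, the fingers measure 128 mm over their backs; the gripper's body (75 mm by 188 mm) begins 65 mm behind the grasp point.
Start: joints at [-1.447, 0.259, 1.535, -0, 1.348, -0.203], TCP at [176.579, -520.889, 218.653] pointing down, gripper open.
Joint ranges: [-3.14, 3.14], [-0.91, 2.08], [0.19, 2.58], [-1.22, 4.36], [0.22, 2.71], [-3.12, 3.12]. Speed limits (rad/s): [2.57, 2.57, 3.14, 3.14, 3.14, 3.14].

### API

Orientations are given as [roll, pitch, yaw] about the fixed x, y, z axes, in that order (R = Rz(yaw) Ry(pitch) Rx(roll)).
In Python, from bench import robot gives the robot as it stands. The module is installed in compiled form; this text tells all that it offers. Calls block until the motion is done:
- robot.move_ptp(position, orientation): joint-space move of the TCP to a pose.
- robot.move_linear(position, ori=None, speed=150, f_stop=None): straight line of the TCP; ori=None keeps the orientation; speed is the mean speed in mm/s. With f_stop (N) it stops when the force on the tool has changed by that much, and returns True; else False.
- robot.move_j(angles): joint-space move.
- robot.move_gripper(opening): opening from 0.0 (shut) to 1.0 (fully open); the grip force is fixed at half the most; returns when the fingers have stopped.
- robot.sleep(seconds).
- robot.inverse_kinematics(position, orientation): joint angles nearest the present ones, or None.
- robot.get_image(name): name is "side" or "top"; returns a dict with "img" (480x640x3 uint8, blue, green, red), "fovy" (degrees; the focal length in pixels is half the picture's height over the tangent of half this angle, whatever the lens; pixels are square), "cx", "cy" (the principal point, pixels), "k1" (the pictures are not rectified: a ray, as slopes to the right and down, at radius r is drawn at 1 + k1 r^2 times it, then the intrinsics apply), "eye" and "orientation" of the camera in the world. Camera axes: x right, y down, z forward; pixel columns grow to the right and rows downward; lengths in mm; the calibration is good to about 2 mm. A picture is of the moment at which its call begins. There is no depth.
A pose or a line that the arm cannot do raises robot.MotionError and nothing moves.
- robot.hand_in(): hands the job in; it is judged then, once.
Readings, each from a call of its own:
- robot.current_t(): time.
- robot.current_qpos(): joint angles.
- robot.current_joint_vel(): joint speeds.
- robot.current_joint_efforts(): joint torques, N m.
- robot.current_tcp_pos(): TCP position.
- robot.current_eef_rot(): TCP orientation.
- robot.current_contact_force(): force on the tool from outside, world axes, zero at the start.
- robot.current_ft_torque(): the same for the moment, N m.
- robot.current_gripper_width(): opening from 0.0 (shut) to 1.0 (fully open).
- robot.current_finger_force(): force on a finger pad.
Only numpy, scipy, OpenCV 4.12 (cv2) and the standard library are available. Lean on these libraries where they do the work, as an engineer would, in place of code of your own. Each camera call takes 0.05 s, during which the arm holds its last target. There are 200 camera calls.

## Working session

There is one attempt and no reset: what is moved stays moved. The work goes in short steps, each a Python script; the robot and the scene stay as the last script left them, time stands still between calls to the robot, and variables do not carry over. Pictures are saved under pics/ and viewed, at most 14 in all, crops included, and the job is handed in when it is done.

```bash
mkdir -p pics; ls; python3 - <<'E'
from bench import robot
import cv2
for n in("top","side"):
    d=robot.get_image(n); cv2.imwrite(f"pics/{n}0.png",d["img"]); print({k:v for k,v in d.items() if k!="img"})
print(robot.current_eef_rot(),robot.current_t(),robot.current_gripper_width())
E
```

```text
pics
{'fovy': 56.907669849645806, 'cx': 316.6650308882515, 'cy': 232.6227955292431, 'k1': 0.02067252357675282, 'eye': array([491.16635044, -16.87703813, 895.88395649]), 'orientation': array([-2.99944219e+00,  1.93177264e-04, -1.56040106e+00])}
{'fovy': 48.9034385656253, 'cx': 314.0016190636914, 'cy': 243.08859565238075, 'k1': -0.13384573878626393, 'eye': array([1087.19082431, -945.78273991,  662.59109906]), 'orientation': array([-2.09792292,  0.006479  ,  0.46472848])}
[-3.13998503e+00 -3.21848048e-04  3.26747659e-01] 0.1 1.0041189489771072
```

View pics/top0.png

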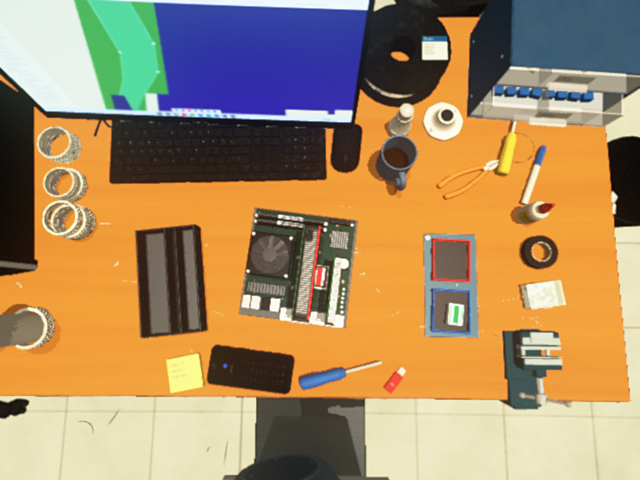

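View pics/side0.png

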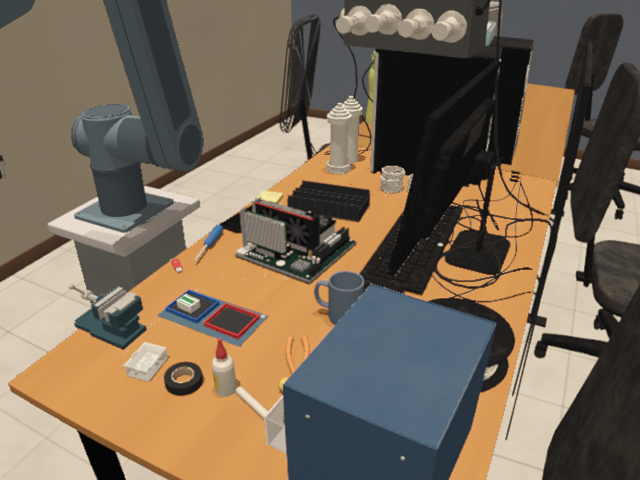

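The top view shows the caddy around (172,280), the board around (300,268), and the red and blue trays at (451,260) and (452,311). The mug is at (397,157). In the side view the cards are at about (265,230) and (300,230). I'll enlarge these areas.

```bash
python3 - <<'E'
import cv2
def crop(src,x0,y0,w,h,s,out):
    im=cv2.imread(src)[y0:y0+h,x0:x0+w]
    im=cv2.resize(im,None,fx=s,fy=s,interpolation=cv2.INTER_CUBIC)
    for x in range((x0+9)//10*10,x0+w,10):
        cv2.line(im,((x-x0)*s,0),((x-x0)*s,8),(255,255,0),1); 
        if x%20==0: cv2.putText(im,str(x),((x-x0)*s+2,18),0,.4,(255,255,0),1)
    for y in range((y0+9)//10*10,y0+h,10):
        cv2.line(im,(0,(y-y0)*s),(8,(y-y0)*s),(255,255,0),1)
        if y%20==0: cv2.putText(im,str(y),(8,(y-y0)*s+4),0,.4,(255,255,0),1)
    cv2.imwrite(out,im)
crop("pics/top0.png",230,200,133,133,4.5.__int__() if 0 else 4,"pics/c1.png")
crop("pics/side0.png",225,180,140,105,5,"pics/c2.png")
crop("pics/top0.png",125,215,90,130,4,"pics/c3.png")
E
```

```text
(no output)
```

View pics/c1.png

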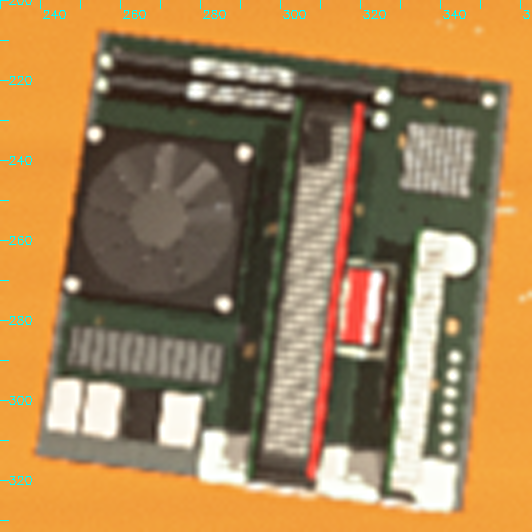

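View pics/c2.png

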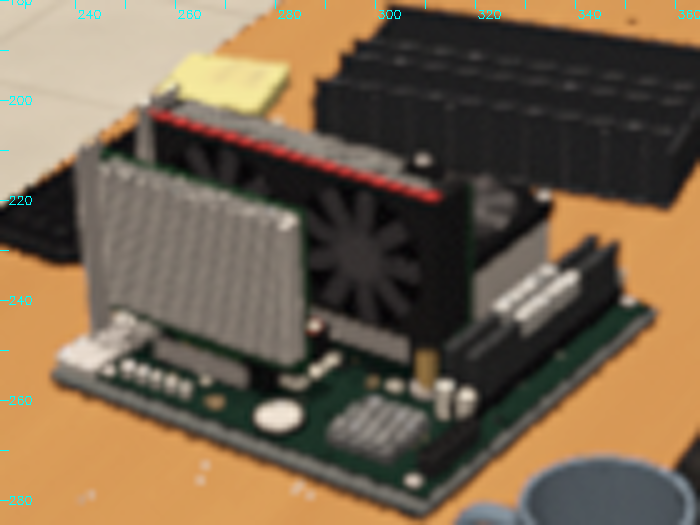

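View pics/c3.png

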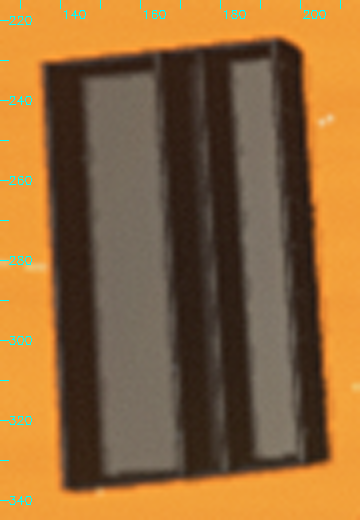

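```bash
cat > h.py <<'E'
import numpy as np, cv2
from scipy.spatial.transform import Rotation as Rn
from bench import robot
def cam(n):
    d=robot.get_image(n); d["R"]=Rn.from_euler("xyz",d["orientation"]).as_matrix(); d["f"]=240/np.tan(np.radians(d["fovy"])/2)
    return d
def rays(d,px):
    K=np.array([[d["f"],0,d["cx"]],[0,d["f"],d["cy"]],[0,0,1]])
    p=cv2.undistortPoints(np.array(px,float).reshape(-1,1,2),K,np.array([d["k1"],0,0,0]))[:,0]
    return np.c_[p,np.ones(len(p))]@d["R"].T
def plane(d,px,z):
    r=rays(d,px); return d["eye"]+r*((z-d["eye"][2])/r[:,2])[:,None]
def tri(d1,p1,d2,p2):
    out=[]
    for a,b in zip(rays(d1,p1),rays(d2,p2)):
        s=np.linalg.lstsq(np.c_[a,-b],d2["eye"]-d1["eye"],rcond=None)[0]
        u,v=d1["eye"]+s[0]*a,d2["eye"]+s[1]*b; out.append([*((u+v)/2),np.linalg.norm(u-v)])
    return np.array(out)
def comp(mask,x0,y0,x1,y1,n=1):
    m=np.zeros_like(mask); m[y0:y1,x0:x1]=mask[y0:y1,x0:x1]
    k,l,s,c=cv2.connectedComponentsWithStats(m)
    i=1+np.argmax(s[1:,4]); ys,xs=np.where(l==i); return np.c_[xs,ys].astype(float)
def red(im):
    h=cv2.cvtColor(im,cv2.COLOR_BGR2HSV); return (((h[...,0]<6)|(h[...,0]>172))&(h[...,1]>140)&(h[...,2]>90)).astype(np.uint8)
def blue(im):
    h=cv2.cvtColor(im,cv2.COLOR_BGR2HSV); return ((abs(h[...,0].astype(int)-110)<14)&(h[...,1]>120)&(h[...,2]>60)).astype(np.uint8)
def green(im):
    h=cv2.cvtColor(im,cv2.COLOR_BGR2HSV); return ((abs(h[...,0].astype(int)-65)<20)&(h[...,1]>100)&(h[...,2]>70)).astype(np.uint8)
def ends(p):
    c=p.mean(0); v=np.linalg.svd(p-c,full_matrices=False)[2][0]; v=v*np.sign(v[np.argmax(abs(v))]); t=(p-c)@v
    return np.array([c+v*(t.min()-.3),c+v*(t.max()+.3)]),c
np.set_printoptions(precision=1,suppress=True)
E
python3 - <<'E'
from h import *
t=cam("top"); s=cam("side")
a=comp(red(t["img"]),295,215,322,325); b=comp(red(s["img"]),245,195,320,225)
ea,ca=ends(a); eb,cb=ends(b); print("stripe",ea,eb,len(a),len(b))
print(tri(t,[ea[1],ea[0],ca],s,[eb[0],eb[1],cb]))
m=comp(red(t["img"]),310,255,330,295); print("label",m.mean(0),cv2.minAreaRect(m.astype(np.float32)))
# trays
for n,f,box,sb in(("red",red,(425,230,480,290),(190,290,275,350)),("blue",blue,(425,280,480,340),(160,280,225,330))):
    p=comp(f(t["img"]),*box); q=comp(f(s["img"]),*sb)
    print(n,cv2.minAreaRect(p.astype(np.float32)),cv2.minAreaRect(q.astype(np.float32)))
    for z in (12,):
        r=cv2.boxPoints(cv2.minAreaRect(p.astype(np.float32))); w=plane(t,r,z)[:,:2]; print(w,w.mean(0),[np.linalg.norm(w[i]-w[i-1]) for i in range(4)])
g=comp(green(t["img"]),440,295,470,335); print("green",len(g),cv2.minAreaRect(g.astype(np.float32)))
g2=comp(green(s["img"]),170,280,215,320); print(len(g2),g2.mean(0),tri(t,[g.mean(0)],s,[g2.mean(0)]))
# caddy rim outer
h=cv2.cvtColor(t["img"],cv2.COLOR_BGR2HSV); dk=(h[...,1]<140)|(h[...,2]<90)
p=comp(dk.astype(np.uint8),125,215,215,345); r=cv2.minAreaRect(p.astype(np.float32)); print("caddy",r); 
w=plane(t,cv2.boxPoints(r),45)[:,:2]; print(w,w.mean(0),[np.linalg.norm(w[i]-w[i-1]) for i in range(4)])
# network card corners (manual, from crops): far end top, near end top
print("net",tri(t,[[334.5,258],[329,322]],s,[[285.5,224],[247,211]]))
E
```

```text
stripe [[319.8 224.7]
 [307.5 319.4]] [[255.8 202.5]
 [312.2 219.4]] 259 88
[[452.7  -0.4 117.5   3.6]
 [616.  -21.4 119.6   1.3]
 [536.5 -10.3 117.4   3.8]]
label [313.4 274.5] ((313.46826171875, 274.4959411621094), (2.783376455307007, 39.57513427734375), 7.352379322052002)
red ((450.5, 259.5), (43.0, 37.0), 90.0) ((230.68325805664062, 320.3868713378906), (49.84505081176758, 29.732135772705078), 19.653823852539062)
[[ 609.1 -247.3]
 [ 609.9 -321.3]
 [ 524.  -318. ]
 [ 523.2 -245. ]] [ 566.6 -282.9] [np.float64(85.99339342026114), np.float64(74.03847362545979), np.float64(85.94939473520135), np.float64(73.014323424214)]
blue ((450.5, 311.0), (44.0, 37.0), 90.0) ((192.18321228027344, 305.5522155761719), (46.613914489746094, 29.070592880249023), 22.249025344848633)
[[ 507.5 -244.5]
 [ 508.3 -317.3]
 [ 423.4 -313.9]
 [ 422.5 -242.1]] [ 465.4 -279.5] [np.float64(85.02640826710577), np.float64(72.82393033262012), np.float64(84.98944637305269), np.float64(71.77813717301711)]
green 60 ((455.6844787597656, 313.9713134765625), (3.711965322494507, 15.934290885925293), 5.19442892074585)
29 [187.3 299.4] [[ 460.2 -285.9   23.4    0.2]]
caddy ((169.90951538085938, 280.5061950683594), (108.02193450927734, 66.00585174560547), 86.09950256347656)
[[616.6 339.7]
 [626.8 213.1]
 [422.2 189.3]
 [413.  311.6]] [519.6 263.4] [np.float64(205.4815451612883), np.float64(127.04071220431774), np.float64(205.96934137610126), np.float64(122.70193858516559)]
net [[559.8 -47.1 107.    2.8]
 [449.3 -37.  110.9   6.2]]
```

```bash
python3 - <<'E'
from h import *
t=cam("top")
# metric overhead picture at card-top height: 0.5mm/px
def ortho(z,x0,x1,y0,y1,s,out):
    xs=np.arange(x1,x0,-1/s); ys=np.arange(y1,y0,-1/s)
    X,Y=np.meshgrid(xs,ys,indexing="ij"); P=np.stack([X,Y,np.full_like(X,z)],-1)-t["eye"]
    c=P@t["R"]; u=c[...,0]/c[...,2]; v=c[...,1]/c[...,2]; k=1+t["k1"]*(u*u+v*v)
    im=cv2.remap(t["img"],(u*k*t["f"]+t["cx"]).astype(np.float32),(v*k*t["f"]+t["cy"]).astype(np.float32),cv2.INTER_CUBIC)
    for x in range(int(x0)//20*20+20,int(x1),20):
        r=int((x1-x)*s); cv2.line(im,(0,r),(im.shape[1],r),(255,255,0) if x%100==0 else (160,160,0),1); cv2.putText(im,str(x),(0,r-2),0,.35,(255,255,0),1)
    for y in range(int(y0)//20*20+20,int(y1),20):
        c=int((y1-y)*s); cv2.line(im,(c,0),(c,im.shape[0]),(255,255,0) if y%100==0 else (160,160,0),1); cv2.putText(im,str(y),(c+1,10),0,.35,(255,255,0),1)
    cv2.imwrite(out,im)
ortho(118,320,510,-90,60,3,"pics/o1.png")
E
```

```text
(no output)
```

View pics/o1.png

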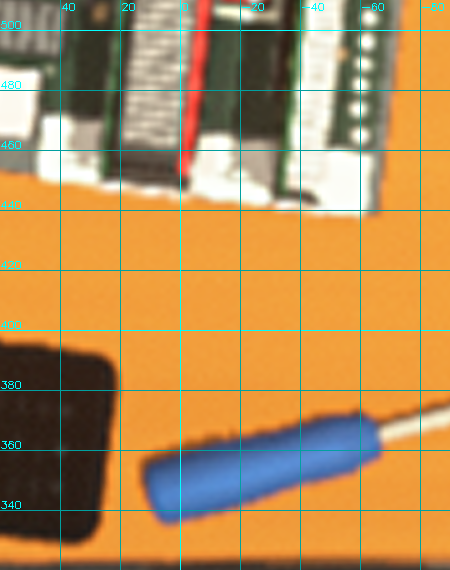

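The stripe triangulates to a height of about 118 mm, so the slot floor is at about 14 mm. My window missed the board, which spans x 445 to 640, so I'll redraw it with the caddy alongside.

```bash
cat >> h.py <<'E'
def ortho(t,z,x0,x1,y0,y1,s):
    xs=np.arange(x1,x0,-1/s); ys=np.arange(y1,y0,-1/s)
    X,Y=np.meshgrid(xs,ys,indexing="ij"); P=np.stack([X,Y,np.full_like(X,z)],-1)-t["eye"]
    c=P@t["R"]; u=c[...,0]/c[...,2]; v=c[...,1]/c[...,2]; k=1+t["k1"]*(u*u+v*v)
    im=cv2.remap(t["img"],(u*k*t["f"]+t["cx"]).astype(np.float32),(v*k*t["f"]+t["cy"]).astype(np.float32),cv2.INTER_CUBIC)
    for x in range(int(x0)//20*20+20,int(x1),20):
        r=int((x1-x)*s); cv2.line(im,(0,r),(im.shape[1],r),(160,160,0),1); cv2.putText(im,str(x),(0,r-2),0,.35,(255,255,0),1)
    for y in range(int(y0)//20*20+20,int(y1),20):
        c=int((y1-y)*s); cv2.line(im,(c,0),(c,im.shape[0]),(160,160,0),1); cv2.putText(im,str(y),(c+1,10),0,.35,(255,255,0),1)
    return im
E
python3 - <<'E'
from h import *
t=cam("top")
cv2.imwrite("pics/o2.png",np.hstack([ortho(t,48,410,640,190,345,2.6),ortho(t,118,430,660,-80,65,2.6)]))
E
```

```text
(no output)
```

View pics/o2.png

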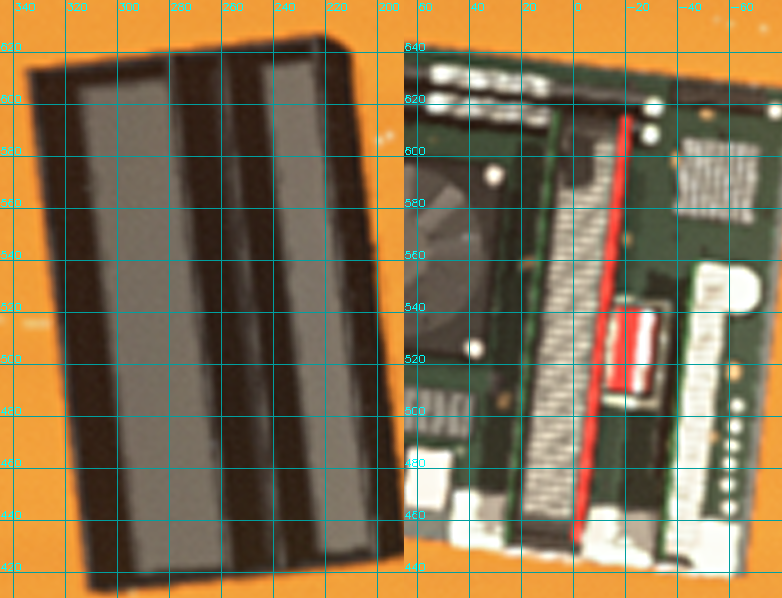

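The wide bay floor spans roughly (107..200, row 331) in the left panel. The red stripe runs (631,115)→(580,545) and the network card's green edge (697,262)→(664,550) in the right panel.

| Item | Position, x/y (mm) | Yaw (rad) |
|---|---|---|
| Graphics card | (532.5, 1.7) | −0.118 |
| Network card | (499.5, −48.7) | −0.118 |
| Caddy | (520, 267) | +0.117 |

The graphics card moves first.

```bash
cat >> h.py <<'E'
GY,CY=-0.118,0.1166
G=np.array([532.5,1.7,70.]); N=np.array([499.5,-48.7,70.])
GC=np.array([516.7,295.1,60.]); NC=np.array([524.3,230.6,60.])
UP=175.
def ori(yaw): return [np.pi,0,yaw]
def at(p,z): return [p[0],p[1],z]
def st(s): print(s,"t",round(robot.current_t(),1),"tcp",np.array(robot.current_tcp_pos()),"w",round(robot.current_gripper_width()*93,1),"F",np.array(robot.current_contact_force()),"ff",robot.current_finger_force())
def snap(name,z,win,s=2.6,other=None):
    t=cam("top"); cv2.imwrite(name,ortho(t,z,*win,s)); return t
E
python3 - <<'E'
from h import *
robot.move_ptp(at(G,UP+20),ori(GY))
robot.move_gripper(46/93)
st("above")
print(robot.move_linear(G,speed=120,f_stop=8)); st("down")
t=cam("top"); s=cam("side"); cv2.imwrite("pics/g_t.png",t["img"]); cv2.imwrite("pics/g_s.png",s["img"])
a=cv2.resize(t["img"][190:340,220:380],None,fx=2.5,fy=2.5); b=cv2.resize(s["img"][160:310,200:360],None,fx=2.5,fy=2.5); cv2.imwrite("pics/g.png",np.hstack([a,b]))
E
```

```text
above t 3.5 tcp [532.5   1.7 195. ] w 46.2 F [ 0.8 -0.4  0. ] ff 0.0
False
down t 4.7 tcp [533.1   1.6  70.7] w 46.2 F [0.2 0.7 0.1] ff 0.0
```

View pics/g.png

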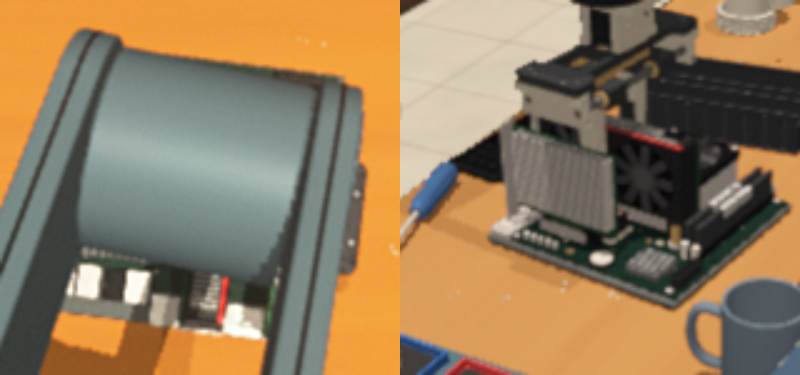

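The top view shows the gripper over the graphics card. In the side view the near finger sits in the gap at about (590,130), with no contact force. I'll grip and transfer.

```bash
python3 - <<'E'
from h import *
robot.move_gripper(0.0); st("grip")
robot.move_linear(at(G,90),speed=60); st("lift1")
robot.move_linear(at(G,UP),speed=150)
robot.move_linear(at(GC,UP),ori(CY),speed=200); st("over")
print(robot.move_linear(at(GC,75),speed=120,f_stop=12)); st("down1")
print(robot.move_linear(at(GC,54),speed=30,f_stop=5)); st("down2")
s=cam("side"); t=cam("top"); cv2.imwrite("pics/gc.png",np.hstack([cv2.resize(s["img"][110:250,220:390],None,fx=2.3,fy=2.3),cv2.resize(t["img"][200:340,90:260],None,fx=2.3,fy=2.3)]))
E
```

```text
grip t 5.1 tcp [532.8   1.8  70.4] w 31.9 F [-0.6 -0.2  2.4] ff 29.986912608146667
lift1 t 5.6 tcp [532.6   1.6  90.3] w 31.7 F [ 0.6 -0.1 -4.3] ff 29.984009563922882
over t 8.0 tcp [516.9 294.2 175. ] w 32.2 F [-1.   0.5 -3.8] ff 29.983913898468018
False
down1 t 8.9 tcp [517.4 295.3  75.8] w 31.9 F [ 0.3  0.3 -3.8] ff 29.98406410217285
True
down2 t 9.5 tcp [516.6 295.2  59.2] w 32.0 F [-0.4 -0.4  4.6] ff 30.000267326831818
```

View pics/gc.png

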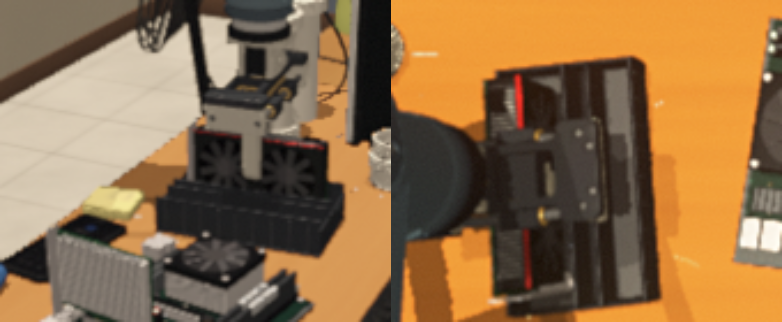

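The side view shows the card standing in the wide bay at about (255,160). Contact at TCP z 59 puts the slot floor at about 15 mm. I'll release it and move the network card.

```bash
python3 - <<'E'
from h import *
robot.move_gripper(50/93); robot.sleep(.3)
robot.move_linear(at(GC,UP+20),speed=200)
robot.move_ptp(at(N,UP+20),ori(GY)); robot.move_gripper(32/93)
print(robot.move_linear(N,speed=120,f_stop=8)); st("down")
robot.move_gripper(0.0); st("grip")
robot.move_linear(at(N,90),speed=60); st("lift1")
robot.move_linear(at(N,UP),speed=150)
robot.move_linear(at(NC,UP),ori(CY),speed=200); st("over")
s=cam("side"); t=cam("top"); 
print(robot.move_linear(at(NC,75),speed=120,f_stop=12)); st("down1")
print(robot.move_linear(at(NC,54),speed=30,f_stop=4)); st("down2")
cv2.imwrite("pics/nc.png",np.hstack([cv2.resize(s["img"][110:250,220:390],None,fx=2.3,fy=2.3),cv2.resize(t["img"][200:340,90:260],None,fx=2.3,fy=2.3)]))
robot.move_gripper(32/93); robot.sleep(.3)
robot.move_linear(at(NC,UP+20),speed=200)
robot.move_linear([400,0,250],speed=250)
robot.move_ptp([330,-180,280],ori(0))
s=cam("side"); t=cam("top"); cv2.imwrite("pics/t1.png",t["img"]); cv2.imwrite("pics/s1.png",s["img"])
cv2.imwrite("pics/v1.png",np.hstack([ortho(t,108,410,640,190,345,2.5),ortho(t,33,430,660,-90,75,2.5)]))
E
```

```text
False
down t 14.3 tcp [500.1 -48.9  70.6] w 31.9 F [-0.4 -0.1 -0.7] ff 0.0
grip t 14.7 tcp [499.9 -48.3  70.4] w 14.0 F [0.6 2.8 3.4] ff 29.98684734106064
lift1 t 15.2 tcp [499.7 -49.   90.4] w 13.9 F [ 0.5  0.6 -1.9] ff 29.988647997379303
over t 17.5 tcp [524.3 229.7 174.9] w 14.0 F [ 0.1 -0.2 -1.3] ff 29.988604187965393
False
down1 t 18.6 tcp [525.  230.7  75.7] w 13.8 F [ 0.7 -0.7 -1.2] ff 29.988543391227722
True
down2 t 19.1 tcp [524.2 230.7  59.3] w 13.8 F [-0.9  0.4  5. ] ff 29.999985694885254
```

View pics/v1.png

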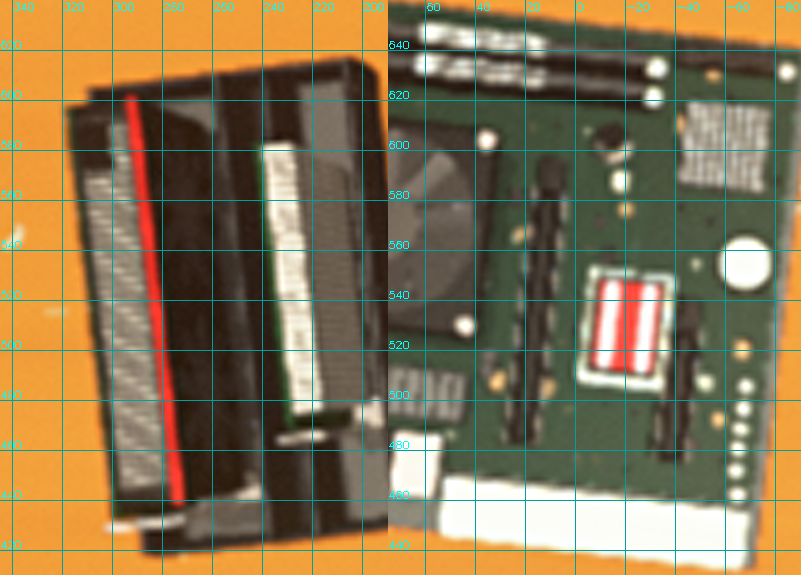

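Both cards stand in their bays, with stripe and heatsink visible at (155,300) and (290,280). The failed module's label centre is at about (625,326) in the right panel. Next I'll measure both modules from both views.

```bash
python3 - <<'E'
from h import *
t=cam("top"); s=cam("side")
def allm(m,x0,y0,x1,y1):
    ys,xs=np.where(m[y0:y1,x0:x1]); return np.c_[xs+x0,ys+y0].astype(float)
R=lambda im:(red(im)); 
a=allm(red(t["img"]),305,255,335,300); b=allm(red(s["img"]),260,215,320,265)
c=allm(green(t["img"]),440,295,470,335); d=allm(green(s["img"]),170,280,215,320)
for n,p,q,z in(("failed",a,b,33),("spare",c,d,23)):
    # bounding rectangle of the label on the module top
    for i,(cam_,pp) in enumerate(((t,p),(s,q))):
        w=plane(cam_,pp,z)[:,:2].astype(np.float32); r=cv2.minAreaRect(w); print(n,"ts"[i],len(pp),np.array(r[0]),np.array(r[1]),round(r[2],1),"mean",w.mean(0), "px",pp.mean(0))
    print(" tri",tri(t,[p.mean(0)],s,[q.mean(0)]))
# white-ish outline of spare block and pad
h=cv2.cvtColor(t["img"],cv2.COLOR_BGR2HSV); wh=((h[...,1]<70)&(h[...,2]>150)).astype(np.uint8)
sp=comp(wh|green(t["img"]),438,293,472,335); w=plane(t,sp,23)[:,:2].astype(np.float32); print("spare block",cv2.minAreaRect(w))
cv2.imwrite("pics/v2.png",np.hstack([ortho(t,23,420,520,-330,-240,4),ortho(t,33,480,580,-70,20,4)]))
# board frame from the pad/white IO etc: ledge edge angle
E
```

```text
failed t 82 [530.1 -15.9] [15.9 35.6] 84.3 mean [530.1 -18.8] px [317.9 275.8]
failed s 23 [530.5 -23.1] [34.7 16.3] 2.8 mean [530.1 -20.7] px [280.5 244.3]
 tri [[529.7 -19.   32.1   0.9]]
spare t 59 [ 459.8 -286.1] [ 6.9 30.6] 82.7 mean [ 459.5 -286.2] px [455.8 314.2]
spare s 30 [ 459.5 -285.4] [ 6.1 30. ] 81.5 mean [ 459.7 -285.5] px [187.2 299.4]
 tri [[ 459.7 -285.9   23.3    0.5]]
spare block ((459.94024658203125, -285.3701171875), (31.658910751342773, 42.524723052978516), 82.59957885742188)
```

View pics/v2.png

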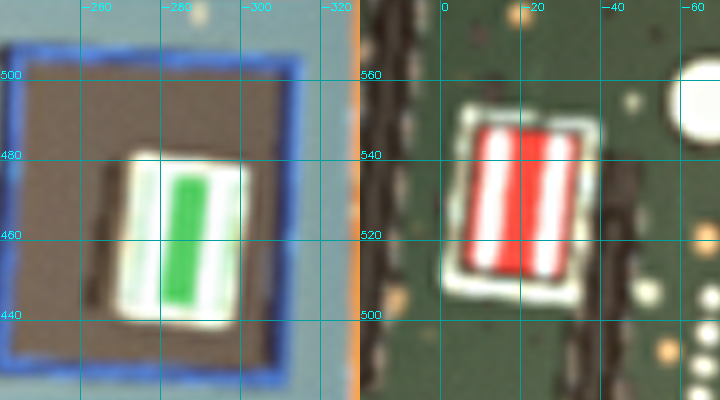

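The spare's block centre is at about (180,245) in the left panel, which gives (459.8, −285.9), yaw −0.129, top height 23.3. The failed module and header pad centre at about (522,200) gives (530.1, −20.4), top height 32–33. I'll move the failed module to the tray.

```bash
cat >> h.py <<'E'
H=np.array([530.1,-20.4]); S=np.array([459.8,-285.9]); RT=np.array([566.6,-282.9]); MY=GY+np.pi/2; SY=-0.129+np.pi/2
E
python3 - <<'E'
from h import *
robot.move_ptp(at(H,120),ori(MY)); robot.move_gripper(50/93)
print(robot.move_linear(at(H,25),speed=80,f_stop=6)); st("down")
robot.move_gripper(0.0); st("grip")
robot.move_linear(at(H,45),speed=50); st("lift")
robot.move_linear(at(H,125),speed=150)
robot.move_linear(at(RT,125),speed=200); st("over")
robot.move_linear(at(RT,35),speed=120)
print(robot.move_linear(at(RT,14),speed=25,f_stop=4)); st("placed")
robot.move_gripper(50/93)
robot.move_linear(at(RT,100),speed=150)
robot.move_ptp(at(S,100),ori(SY)); 
robot.move_linear([400,-150,250],speed=250)
t=cam("top"); s=cam("side")
cv2.imwrite("pics/v3.png",np.hstack([ortho(t,23,420,620,-330,-240,3),ortho(t,15,450,650,-80,40,3)]))
E
```

```text
False
down t 26.0 tcp [530.6 -20.5  25.5] w 49.7 F [-0.6  0.1  0.3] ff 0.0
grip t 26.4 tcp [530.5 -20.5  25.5] w 39.2 F [-0.6  0.1  2.2] ff 30.00066116452217
lift t 26.9 tcp [530.2 -20.4  45.3] w 39.2 F [-1.1  0.  -1.5] ff 29.999990612268448
over t 29.1 tcp [ 566.5 -281.7  125. ] w 39.7 F [-0.7  0.3 -0.9] ff 30.000001788139343
True
placed t 30.7 tcp [ 566.3 -282.7   15.4] w 39.5 F [-0.5  0.1  4.7] ff 30.00089094042778
```

View pics/v3.png

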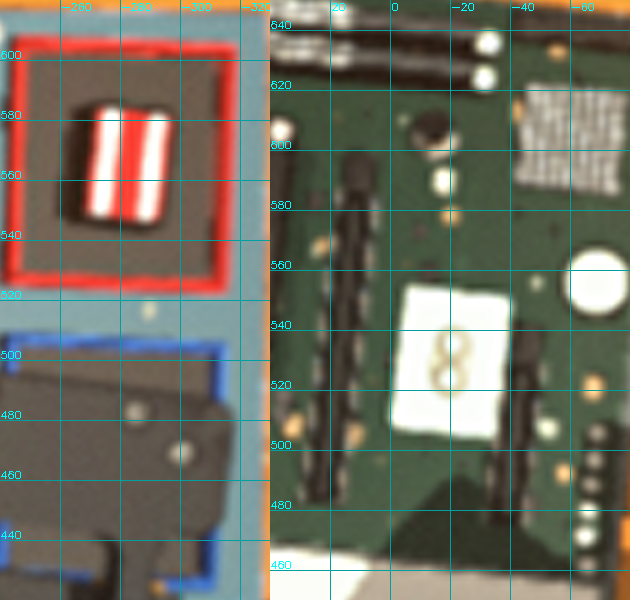

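The failed module lies flat in the red tray at (130,165). The empty header pad's corners, (404,284) to (497,438), give a centre of (529.6, −20.3). I'll plug in the spare.

```bash
python3 - <<'E'
from h import *
H=np.array([529.9,-20.4])
robot.move_ptp(at(S,90),ori(SY))
print(robot.move_linear(at(S,15),speed=80,f_stop=5)); st("down")
robot.move_gripper(0.0); st("grip")
robot.move_linear(at(S,125),speed=120)
robot.move_linear(at(H,125),ori(MY),speed=200); robot.move_linear(at(H,45),speed=120); robot.sleep(.2); st("over")
print(robot.move_linear(at(H,22),speed=20,f_stop=8)); st("placed")
E
```

```text
False
down t 35.5 tcp [ 460.2 -286.2   15.5] w 50.1 F [-1.1 -1.   0.8] ff 0.0
grip t 35.8 tcp [ 460.2 -286.2   15.5] w 39.7 F [-0.3  0.1  2.4] ff 30.000545382499695
over t 39.4 tcp [530.5 -20.6  45.8] w 39.5 F [-0.4 -0.5  0. ] ff 29.999842196702957
True
placed t 40.3 tcp [529.7 -20.4  25.5] w 39.6 F [0.5 0.3 6. ] ff 30.001021027565002
```

The spare stopped at TCP z 25.5. That matches the grasp offset plus the slot level of 15 mm, so it is seated. I'll release it and bring the network card back.

```bash
python3 - <<'E'
from h import *
robot.move_gripper(50/93); robot.sleep(.2)
robot.move_linear(at(H,130),speed=150); robot.move_linear([400,60,230],speed=250)
robot.move_ptp([330,-180,280],ori(0))
t=cam("top"); s=cam("side"); sd=cv2.resize(s["img"][160:300,220:380],None,fx=2.4,fy=2.4)
o=np.hstack([ortho(t,108,420,640,200,340,2),ortho(t,33,450,650,-80,40,2.2)[:440]]); c=np.zeros((440,o.shape[1]+sd.shape[1],3),np.uint8); c[:440,:o.shape[1]]=o; c[:sd.shape[0],o.shape[1]:]=sd
cv2.imwrite("pics/v4.png",cv2.resize(c,None,fx=min(1,800/c.shape[1]),fy=min(1,800/c.shape[1])))
E
```

```text
(no output)
```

View pics/v4.png

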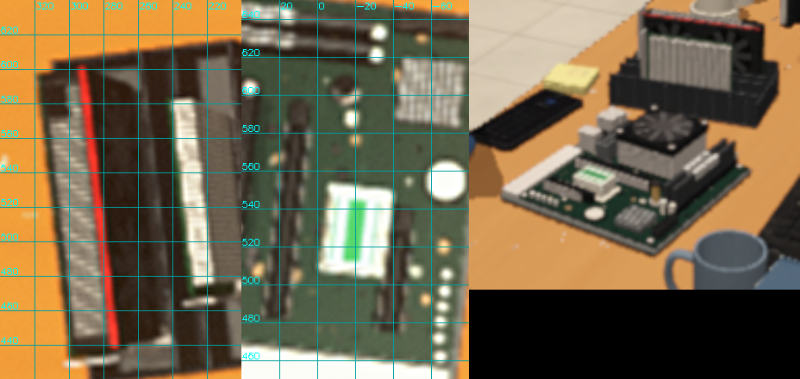

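The spare sits flush on the header, with its label at (357,230), and both cards are still upright in the caddy. Network card home next.

```bash
cat >> h.py <<'E'
def home(src,dst,wo,zpick):
    robot.move_ptp(at(src,UP+20),ori(CY)); robot.move_gripper(wo/93)
    print(robot.move_linear(at(src,zpick),speed=120,f_stop=8)); st("down")
    robot.move_gripper(0.0); st("grip")
    robot.move_linear(at(src,UP),speed=120)
    robot.move_linear(at(dst,UP),ori(GY),speed=180)
    robot.move_linear(at(dst,92),speed=120); robot.sleep(.3); st("over")
    print(robot.move_linear(at(dst,66),speed=20,f_stop=10)); st("placed")
E
python3 - <<'E'
from h import *
home(NC,N,32,59)
E
```

```text
False
down t 47.3 tcp [524.9 230.8  59.8] w 31.9 F [0.7 0.1 0.1] ff 0.0
grip t 47.7 tcp [524.6 230.7  59.4] w 13.9 F [0.6 0.2 3.3] ff 30.00005006790161
over t 51.7 tcp [499.8 -48.8  92.6] w 13.9 F [-0.2 -0.2 -0.9] ff 29.999297261238098
True
placed t 52.5 tcp [499.1 -48.2  76.7] w 13.8 F [ 1.6  0.1 -0.6] ff 29.999414384365082
```

```bash
python3 - <<'E'
from h import *
for dy in (0.6,0.6,0,1.2,-0.6):
    p=N+[0,dy,0]
    r=robot.move_linear(at(p,67),speed=15,f_stop=15); st(f"{dy} {r}")
    print(np.array(robot.current_ft_torque()))
    if robot.current_tcp_pos()[2]<71.5: break
    robot.move_linear(at(p,robot.current_tcp_pos()[2]+2),speed=20)
E
```

```text
0.6 True t 53.0 tcp [499.1 -48.1  70.4] w 13.9 F [ 0.1 -0.1  5.4] ff 30.00078409910202
[0.1 0.2 0. ]
```

It went home at z 70.4, the same height it was picked from. Graphics card next.

```bash
python3 - <<'E'
from h import *
robot.move_gripper(32/93); robot.sleep(.2); robot.move_linear(at(N,UP+20),speed=200)
home(GC,G,46,59)
for dy in (0.5,0.5,0,-0.5,1):
    if robot.current_tcp_pos()[2]<71.2: break
    p=G+[0,dy,0]
    r=robot.move_linear(at(p,67),speed=15,f_stop=15); st(f"{dy} {r}")
    if robot.current_tcp_pos()[2]<71.2: break
    robot.move_linear(at(p,robot.current_tcp_pos()[2]+2),speed=20)
E
```

```text
False
down t 57.6 tcp [517.3 295.3  59.8] w 45.8 F [-0.  -0.8 -0.3] ff 0.0
grip t 58.0 tcp [517.1 295.3  59.6] w 31.7 F [-1.4 -0.2  3.5] ff 30.00044882297516
over t 62.0 tcp [532.9   1.6  92.6] w 32.1 F [-0.1  0.2 -4.7] ff 29.999184608459473
True
placed t 63.0 tcp [532.4   1.7  70.6] w 31.9 F [-1.   0.3  4.6] ff 30.0006964802742
```

```bash
python3 - <<'E'
from h import *
robot.move_gripper(46/93); robot.sleep(.2); robot.move_linear(at(G,UP+30),speed=150)
robot.move_ptp([330,-250,300],ori(0)); robot.sleep(.3)
t=cam("top"); s=cam("side")
a=comp(red(t["img"]),295,215,325,325); b=comp(red(s["img"]),245,195,320,225); ea,ca=ends(a); eb,cb=ends(b); print(ea,eb,tri(t,[ea[1],ea[0],ca],s,[eb[0],eb[1],cb]))
sd=cv2.resize(s["img"][185:290,225:350],None,fx=3,fy=3); o=ortho(t,118,430,660,-80,65,2.6); c=np.zeros((o.shape[0],o.shape[1]+375,3),np.uint8); c[:,:o.shape[1]]=o; c[:315,o.shape[1]:]=sd
cv2.imwrite("pics/v5.png",c)
E
```

```text
[[320.1 225.6]
 [307.8 320.3]] [[254.6 202.4]
 [311.2 219.3]] [[450.6  -1.3 118.    2.2]
 [614.2 -22.  119.9   1.7]
 [535.5 -11.9 118.6   0.9]]
```

View pics/v5.png

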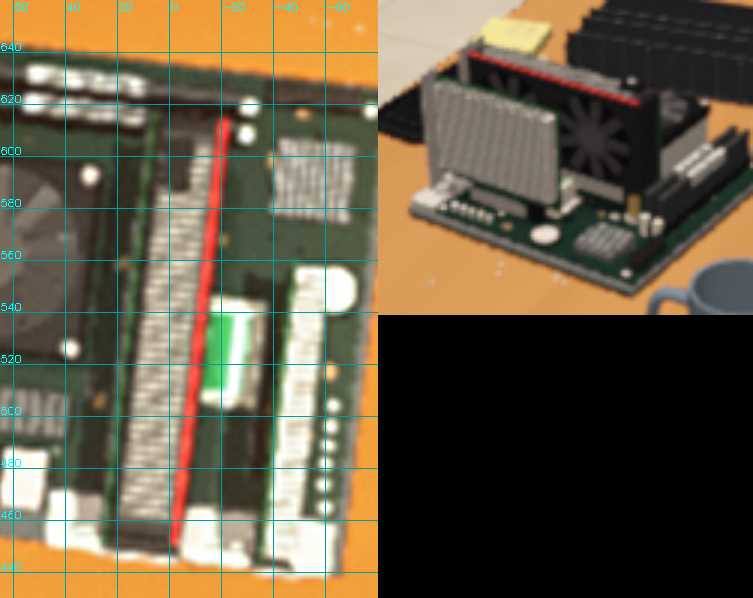

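Both cards stand upright in their slots, with the stripe running (225,118)→(176,545) and the heatsink at (290,400). They are within about 2 mm of their starting places. The spare sits between them at (232,352).

```bash
python3 -c "
from h import *
print(robot.hand_in(), robot.current_t())"
```

```text
the job is handed in; nothing more can be done
the job is handed in; nothing more can be done
```

I've handed the job in: both cards are back upright in their slots, the green spare is on the header and the failed module is flat in the red tray; the hand-in returned no verdict.

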